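Catch the falling scanner lid and lower it shut

TASK

Close the lid of the flatbed scanner without letting it clap down on the glass: its worn hinge no longer holds. Tip the standing lid over past upright with a fingertip until it falls by itself, catch it from underneath on the back of a finger before it is half-way down, lower it slowly all the way shut and take the hand away. Use the fingers only, gently, never pinching the lid between them, and leave the plywood profile on the glass and everything else on the table where they are.

Things in the scene. Friction and masses are not known exactly. Their poses are not given: they have to be found in the camera images.
- scanner: Dark-grey A4 flatbed scanner, fixed: body 380 mm long (own x) x 262 mm (own y) x 52 mm high, origin at the centre of its underside on the table. The lid is hinged along the long +y side (hinge towers to 68 mm high); its free edge comes down at the -y side, where the table is clear for 90 mm either side of the middle.
- lid (a joint): Lid angle, rad: 0 shut, 1.57 upright, 1.80 back on its stop; starts at 1.6 to 1.8. 0.46 to 0.65 kg. The hinge has some friction and a tired damper: it stays at 1.45 to 1.68, sinks to the stop if further back, and below 1.40 to 1.45 (heavier: sooner) falls shut, at first creeping, then up to 1 rad/s: 3 to 5 s in all, 2 to 3 s of it above half-way. Caught, it weighs 2 to 3 N at the free edge.
- lid_hinge (a point): Point on the hinge axis, at mid-length. The axis runs along the scanner's x, 125 mm towards +y from its centre and 60 mm above the table. Axes turn with the lid: x along the hinge, y from the free edge to the hinge, z out of the lid's black cover.
- lid_edge (a point): Middle of the inner corner of the lid's free edge, 272 mm from the hinge. Lid: flat plate 380 mm along the hinge, 21 mm thick: 12 mm grey frame (lid_c0; inner side, white pad) and 9 mm black cover (lid_c1; outer side), flush at the edges. Shut, this corner is 53 mm above the table and overhangs the body's wall by 16 mm as a finger lip. Axes as lid_hinge.
- profile: Laser-cut plywood chair profile, 75 x 121 x 2.4 mm, loose on the glass, 50 mm above the table; stays where it is. Origin on its underside.
- cup: White handled espresso cup, 62 mm across, 58 mm high, beside the free edge; loose. Origin: centre of its underside.
- tape: Roll of brown tape lying flat, 90 mm across, 24 mm high, beside the free edge; loose. Origin: centre of its underside.
- model_chair: White model chair, about 55 x 50 mm, 108 mm high, behind the hinge; loose. Origin: under its seat, on the table.
- vase: White ceramic vase, 68 mm across, 145 mm high; loose. Origin: centre of its underside.
- elephant: Small red-brown model elephant, 95 x 40 mm, 68 mm high; loose. Origin: centre of its underside.
- pencil_pot: Dark metal pencil pot, 72 mm across, 100 mm high (pencils to 175 mm); loose. Origin: centre of its underside.
- marker: Marker pen lying down, 130 mm long, 14 mm thick; loose. Origin on its underside.
There are look-alikes about, which are no part of the job. Leave any red or yellow look-alike of the vase alone. Leave any orange look-alike of the pencil_pot alone.

How it is judged:
By the outcome, as a careful person would: the job done as asked, in the order asked, and still so for the second after the job is handed in, with the robot touching nothing.
It also fails if it takes over 61 s, if anything falls off the work surface, if the arm or the gripper's body presses on something with over 40 N, if the wrist force passes 120 N, or if a joint passes its speed limit or range.

ROBOT

A 6-joint arm with a two-finger parallel gripper is mounted at the origin on the work surface. World frame = base frame: x ahead of the robot, y to its left, z up, the work surface at z = 0. Lengths are in m, angles in degrees, forces in N, time in s.
With the tool pointing down it reaches from about 0.25 to 0.725 m from the base axis. Payload 9.7 kg.
Tool frame: the origin (TCP) lies midway between the tips of the shut fingers; the grasp point (between the pads) lies 19 mm behind it; z points along the fingers, y is the line along which they close (so a half turn about z gives the same grasp; the last joint's range is limited). The gripper opens to 85 mm and grips with 20 to 120 N. Pads are 22 mm wide; open, the fingers measure 114 mm over their backs; the gripper's body (76 mm by 85 mm) begins 54 mm behind the grasp point. The pads swing forward as they close: fully open they stand 13 mm farther back than shut.
Start: joints at [-64.687, 4.979, 10.078, 95.1, 0, 90], TCP at [0.235, -0.497, 0.199] pointing down, gripper open.
Joint ranges: [-179.16, 179.16], [-48.56, 103.87], [-65.8, 70.77], [-126.05, 130.52], [-82.76, 87.17], [-180, 180]. Speed limits (degrees/s): [127.2, 127.2, 147.25, 180, 180, 180].

INTERFACE

Orientations are given as [roll, pitch, yaw] about the fixed x, y, z axes, in that order (R = Rz(yaw) Ry(pitch) Rx(roll)).
In Python, from workcell import bot gives the robot as it stands.
- The arm moves only by the shell command python3 -m crank 'ROWS' [FORCE]. ROWS is JSON, a list of rows, each an object with "gripper": the finger opening in mm, from 0 to 85.4; "travel": the shift along the tool's x, y, z in mm, a list of three; "twist": the turn, a rotation vector about the tool's x, y, z in rad, a list of three. In form: [{"gripper": gripper, "travel": [tx, ty, tz], "twist": [rx, ry, rz]}, ...]. A call has 1 to 12 rows; each row shifts and turns the commanded pose from where the row before left it, along the tool's axes as they then stand; what a row does not reach is not made up. A row lasts 1/8 s, in which the tool goes at most 62.5 mm and 10.7 degrees, less where a joint would pass 70% of its speed; a pose out of reach is approached as far as the arm can. A call is refused whole if a number of a shift passes 62.5 or a number of a turn 0.188, either way. A call with a gripper value outside its range is refused whole. The fingers move at their own pace and stop on an object; FORCE is the grip in N (left out, the last holds). Time passes only in rows, so rows that do not move let the fingers close. It gives the time, the measured TCP pose, the force, the opening and the grip force at its end, in the units of the state.
- bot.get_obs(): the state, without advancing time (a new reading comes with each control period).
- bot.camera(name): name is "scene" or "top" or "wrist"; returns the picture (384x512x3 uint8, red, green, blue); there is no depth.
- bot.calibration(name): a dict with "vfov" (degrees; the focal length in pixels is half the picture's height over the tangent of half this angle, whatever the lens; pixels are square), "cx", "cy" (the principal point, pixels), "camera_from_world" (4x4, takes a point from world to camera coordinates). Camera axes: x right, y down, z forward; pixel columns grow to the right and rows downward; lengths in m; the calibration is good to about 2 mm. A picture is of the moment at which its call begins: read the wrist's pose just before it. calibration takes no time and is no camera call; for the wrist camera it gives the pose at the moment of the call.
- bot.job_done(): hands the job in; it is judged then, once.
The state is a dict: "time": time; "q": joint angles; "qd": joint speeds; "joint_efforts": joint torques, N m; "ee_pos": TCP position; "tcp_rot": TCP orientation; "wrist_force": force on the tool from outside, world axes, zero at the start; "torque": the same for the moment, N m; "opening": finger opening in m; "grasp_force": force on a finger pad.
Only numpy, scipy, OpenCV 4.12 (cv2) and the standard library are available. Lean on these libraries where they do the work, as an engineer would, in place of code of your own. Each camera call takes 0.05 s, during which the arm holds its last target. There are 200 camera calls.

## Working session

There is one attempt and no reset: what is moved stays moved. The work goes in short steps, Python scripts to look and compute and a shell command to move; the robot and the scene stay as the last step left them, time stands still between calls to the robot, and variables do not carry over. Pictures are saved under pics/ and viewed, at most 10 in all, crops included, and the job is handed in when it is done.

```bash
ls; mkdir -p pics; python3 - <<'E'
from workcell import bot
import cv2
for n in("scene","top"):
    im=bot.camera(n); cv2.imwrite(f"pics/{n}0.png",im[:,:,::-1])
    c=bot.calibration(n); print(n,c)
o=bot.get_obs();print(o)
E
```

```text
pics
scene {'vfov': 47.28029299273075, 'cx': 256.9531300916277, 'cy': 188.01965302056334, 'camera_from_world': array([[ 0.64453329,  0.76441846,  0.01553241, -0.31053204],
       [ 0.61031108, -0.50214577, -0.61267447, -0.28459201],
       [-0.46054014,  0.4043687 , -0.79018272,  1.74434058],
       [ 0.        ,  0.        ,  0.        ,  1.        ]])}
top {'vfov': 43.33341282263916, 'cx': 254.81972258943833, 'cy': 189.43506408285194, 'camera_from_world': array([[ 0.00642847, -0.99997147,  0.00396772, -0.0376361 ],
       [-0.99576167, -0.00676534, -0.09172197,  0.53251009],
       [ 0.0917462 , -0.00336127, -0.99577675,  1.51975411],
       [ 0.        ,  0.        ,  0.        ,  1.        ]])}
{'time': 0.1, 'q': array([-6.46875967e+01,  5.00835222e+00,  1.00391390e+01,  9.50986538e+01,
        1.00207053e-03,  8.99998071e+01]), 'qd': array([-0.01311649, -0.00699283,  0.13007567, -0.03987514, -0.07071909,
        0.02576221]), 'joint_efforts': array([-2.00639392e-04, -5.21559262e+01,  4.65653265e+01,  1.59337081e-02,
       -1.01794515e-05, -1.20817268e-05]), 'ee_pos': array([ 0.23505884, -0.49697937,  0.19875141]), 'tcp_rot': array([-1.79932133e+02, -1.00229828e-03,  2.53125950e+01]), 'wrist_force': array([ 0.22060763,  0.09530094, -0.34419771]), 'torque': array([-0.01280977, -0.01996752,  0.02503371]), 'grasp_force': 0.0, 'opening': 0.08557403102118494}
```

View pics/scene0.png

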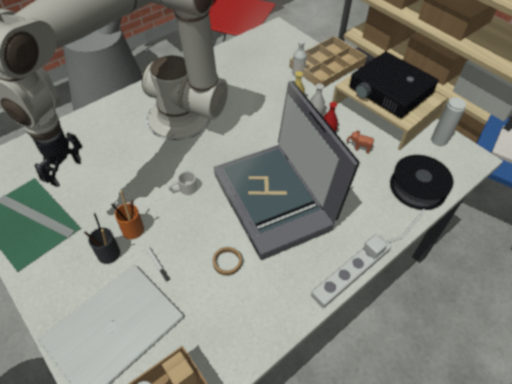

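View pics/top0.png

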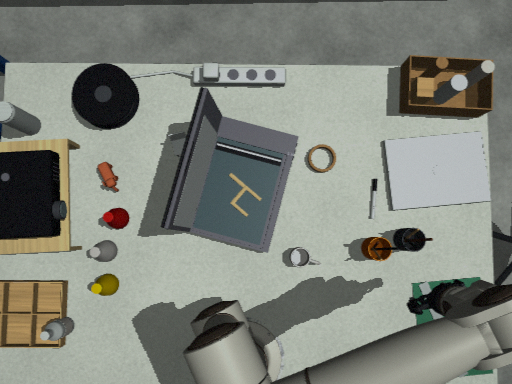

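Scene picture: the scanner is at about (275,195) with its lid standing at (315,150), the cup at (187,182) and the tape at (228,261). Top picture: the body's free-edge corners are at about (265,250) and (297,135). The lid's top edge runs from (205,92) to (165,228). The cup is at (299,257), the tape at (321,157) and the marker at (374,200).

What could be taken for the lid:
- The grey lid on the hinge, top (190,165): this one matches the description.
- The grey-white board, top (437,170): a flat sheet on the table.
- The black box on the tray, top (30,195): not hinged.

Next I measure the corners.

```bash
cat > h.py <<'E'
import numpy as np,cv2
from workcell import bot
def ray(n,p):
    c=bot.calibration(n);T=c["camera_from_world"];f=192/np.tan(np.radians(c["vfov"]/2))
    d=T[:3,:3].T@np.array([(p[0]-c["cx"])/f,(p[1]-c["cy"])/f,1]);return -T[:3,:3].T@T[:3,3],d/np.linalg.norm(d)
def onz(n,p,z):
    o,d=ray(n,p);return o+d*(z-o[2])/d[2]
def proj(n,P):
    c=bot.calibration(n);T=c["camera_from_world"];f=192/np.tan(np.radians(c["vfov"]/2))
    q=T[:3,:3]@np.asarray(P)+T[:3,3];return np.array([q[0]/q[2]*f+c["cx"],q[1]/q[2]*f+c["cy"]])
def tri(n1,p1,n2,p2):
    a,u=ray(n1,p1);b,v=ray(n2,p2);s=np.linalg.lstsq(np.c_[u,-v],b-a,rcond=None)[0]
    P,Q=a+s[0]*u,b+s[1]*v;return (P+Q)/2,np.linalg.norm(P-Q)
E
python3 - <<'E'
from h import *
im=cv2.imread("pics/top0.png");g=cv2.cvtColor(im,cv2.COLOR_BGR2GRAY)
m=(g<125).astype(np.uint8)
m[:, :150]=0;m[:85]=0;m[275:]=0;m[:,306:]=0
cs,_=cv2.findContours(m,cv2.RETR_EXTERNAL,cv2.CHAIN_APPROX_NONE);c=max(cs,key=cv2.contourArea)
pl=cv2.approxPolyDP(c,3,True)[:,0];print(pl.tolist())
a=cv2.resize(im[80:265,150:320],None,fx=3,fy=3,interpolation=cv2.INTER_CUBIC)
s=cv2.imread("pics/scene0.png")[75:260,205:365];b=cv2.resize(s,None,fx=2,fy=2,interpolation=cv2.INTER_CUBIC)
o=np.zeros((555,510,3),np.uint8);o[:]=a
cv2.imwrite("pics/c1.png",o)
cv2.imwrite("pics/c2.png",cv2.resize(s,None,fx=3,fy=3,interpolation=cv2.INTER_CUBIC))
E
```

```text
[[191, 85], [201, 87], [191, 120], [171, 124], [165, 142], [161, 143], [164, 147], [150, 193], [150, 235], [186, 232], [257, 252], [267, 251], [297, 136], [223, 117], [208, 90], [202, 87], [284, 85]]
```

View pics/c1.png

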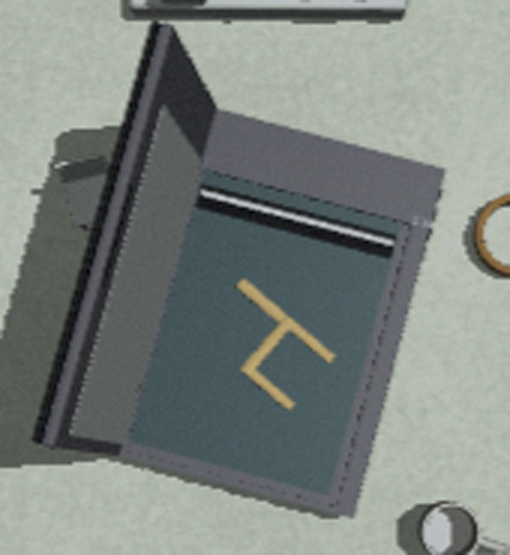

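View pics/c2.png

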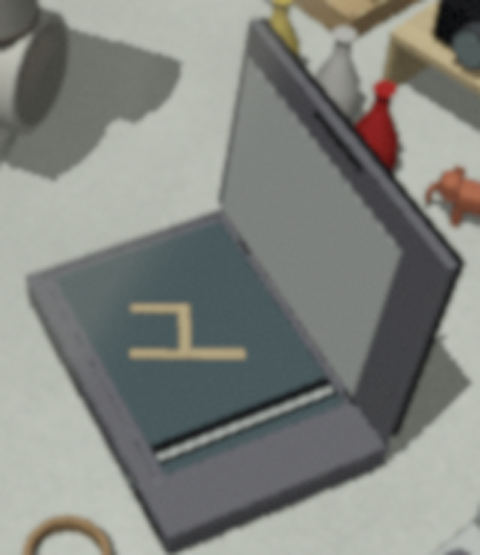

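Top crop: the free-edge corners of the body are at full-image (297.7,136.7) and (267.5,252). The outer corners of the lid's top are at (200.7,87.3) and (161.7,227). In the scene crop those same lid corners are at full-image (359,162.3) and (292.3,81). This confirms the lid is the hinged one; it stands open, with the profile on the glass.

```bash
python3 - <<'E'
from h import *
print("cams",ray("top",(250,190))[0],ray("scene",(250,190))[0])
A=onz("top",(297.7,136.7),.052);B=onz("top",(267.5,252),.052)
print(A,B,np.linalg.norm(A-B))
C=onz("scene",(205+168/3,75+540/3),.052);D=onz("scene",(205+28/3,75+278/3),.052);print("scene",C,D,np.linalg.norm(C-D))
M=(A+B+C+D)/4
L1=tri("top",(200.7,87.3),"scene",(359,162.3));L2=tri("top",(161.7,227),"scene",(292.3,81));print(L1,L2)
xs=(A-B+C-D+2*(L1[0]-L2[0]));xs[2]=0;xs/=np.linalg.norm(xs);ys=np.array([-xs[1],xs[0],0])
print("yaw",np.degrees(np.arctan2(xs[1],xs[0])),"AB",np.degrees(np.arctan2(*(A-B)[1::-1])),np.degrees(np.arctan2(*(C-D)[1::-1])),"L",np.degrees(np.arctan2(*(L1[0]-L2[0])[1::-1])))
ctr=M+ys*.131;H=ctr+ys*.125;H[2]=.06;print("ctr",ctr,"H",H)
for L in(L1[0],L2[0]):
    d=L-H;y,z=d@ys,d[2];print("x",d@xs,"yz",y,z,"r",np.hypot(y,z),"theta",np.arctan2(z,-y)+np.arctan2(.021,.272))
for n,p,z in(("top",(299,257),.03),("top",(321,157),.012)):
    q=onz(n,p,z);print(q,(q-ctr)@xs,(q-ctr)@ys)
E
```

```text
cams [ 0.39106342 -0.02892411  1.56232801] [ 1.17717675 -0.61088698  1.20880884]
[ 0.69908685 -0.1689282   0.052     ] [ 0.33561148 -0.07460456  0.052     ] 0.37551470356093325
scene [ 0.70403331 -0.17264064  0.052     ] [ 0.34134044 -0.07527985  0.052     ] 0.375533278624328
(array([0.77112245, 0.10906726, 0.32706638]), np.float64(0.0031538243089606005)) (array([0.40678806, 0.20330009, 0.32479381]), np.float64(0.0013916727301196432))
yaw -14.64400612427594 AB -14.547643002500852 -15.026164068638455 L -14.501407640204805
ctr [0.55313647 0.00388119 0.052     ] H [0.58473803 0.1248206  0.06      ]
x 0.18431241544276136 yz 0.03187872146482323 0.26706637640417585 r 0.26896226926446154 theta 1.766653515041852
x -0.1920099163016347 yz 0.03094212359871882 0.26479381165242427 r 0.2665955320372379 theta 1.7641754499932132
[ 0.31982219 -0.1743999   0.03      ] -0.1806634304363394 -0.23147445547055948
[ 0.64100058 -0.24811567  0.012     ] 0.14871783538679437 -0.22159765882892257
```

```bash
python3 -m crank '[{"gripper":0,"travel":[0,0,-45],"twist":[0,0,0.174]},{"gripper":0,"travel":[0,0,-45],"twist":[0,0,0.174]},{"gripper":0,"travel":[0,0,-45],"twist":[0,0,0.174]},{"gripper":0,"travel":[0,0,-45],"twist":[0,0,0.174]},{"gripper":0,"travel":[12,-55,0],"twist":[0,0,0]},{"gripper":0,"travel":[12,-55,0],"twist":[0,0,0]},{"gripper":0,"travel":[12,-55,0],"twist":[0,0,0]},{"gripper":0,"travel":[12,-55,0],"twist":[0,0,0]},{"gripper":0,"travel":[12,-55,0],"twist":[0,0,0]},{"gripper":0,"travel":[12,-55,0],"twist":[0,0,0]},{"gripper":0,"travel":[12,-55,0],"twist":[0,0,0]},{"gripper":0,"travel":[12,-55,0],"twist":[0,0,0]}]' 20
cat >> h.py <<'E'
yaw=np.radians(-14.6);XS=np.array([np.cos(yaw),np.sin(yaw),0]);YS=np.array([-XS[1],XS[0],0]);H=np.array([.585,.125,.06])
from scipy.spatial.transform import Rotation as Ro
def st():
    o=bot.get_obs();d=o["ee_pos"]-H;R=Ro.from_euler("xyz",o["tcp_rot"],degrees=True).as_matrix()
    s=np.array([d@XS,d@YS,o["ee_pos"][2]]);F=o["wrist_force"]
    z=R[:,2];al=np.degrees(np.arctan2(-z[2],z@YS))
    print("t",round(o["time"],2),"xyz_s mm",np.round(s*1e3,1),"alpha",round(al,1),"toolx.",np.round([R[:,0]@XS,R[:,0]@YS,R[:,0][2]],3),"F s",np.round([F@XS,F@YS,F[2]],2),"q",np.round(o["q"],1))
    return s,al,R
E
python3 -c "from h import *;st()"
```

```text
time: 1.6
ee_pos: [0.4368, -0.1032, 0.3793]
tcp_rot: [-179.5, 0.0, -13.6]
wrist_force: [1.1, -0.9, -0.2]
opening: -0.0001
grasp_force: 0.0
t 1.6 xyz_s mm [ -85.9 -258.2  379.3] alpha 89.5 toolx. [ 1.     0.017 -0.   ] F s [ 1.26 -0.57 -0.24] q [-13.6  -0.2  25.9 116.1   0.5 180. ]
```

```bash
python3 -m crank '[{"gripper":0,"travel":[0,0,0],"twist":[0,0,-0.175]},{"gripper":0,"travel":[0,0,0],"twist":[0,0,-0.175]},{"gripper":0,"travel":[0,0,0],"twist":[0,0,-0.175]},{"gripper":0,"travel":[0,0,0],"twist":[0,0,-0.175]},{"gripper":0,"travel":[0,0,0],"twist":[0,0,-0.175]},{"gripper":0,"travel":[0,0,0],"twist":[0,0,-0.175]},{"gripper":0,"travel":[0,0,0],"twist":[0,0,-0.175]},{"gripper":0,"travel":[0,0,0],"twist":[0,0,-0.175]},{"gripper":0,"travel":[0,0,0],"twist":[0,0,-0.175]},{"gripper":0,"travel":[0,0,0],"twist":[0,0,-0.175]},{"gripper":0,"travel":[0,0,0],"twist":[0,0,-0.175]},{"gripper":0,"travel":[0,0,0],"twist":[0,0,-0.175]}]' >/dev/null
python3 -m crank '[{"gripper":0,"travel":[0,0,0],"twist":[0,0,-0.17]},{"gripper":0,"travel":[0,0,0],"twist":[0,0,-0.17]},{"gripper":0,"travel":[0,0,0],"twist":[0,0,-0.17]},{"gripper":0,"travel":[0,0,0],"twist":[0,0,-0.17]},{"gripper":0,"travel":[0,0,0],"twist":[0,0,-0.17]},{"gripper":0,"travel":[0,0,0],"twist":[0,0,-0.17]},{"gripper":0,"travel":[0,0,0],"twist":[0,0,0]}]'
python3 -c "
from h import *
st();cv2.imwrite('pics/w1.png',bot.camera('wrist')[:,:,::-1])"
```

```text
time: 3.98
ee_pos: [0.4363, -0.1052, 0.3792]
tcp_rot: [179.6, -0.0, 164.9]
wrist_force: [0.5, -0.7, 0.1]
opening: 0.0001
grasp_force: 0.0
t 3.98 xyz_s mm [ -85.9 -260.3  379.2] alpha 89.6 toolx. [-1.     0.009  0.001] F s [ 0.68 -0.54  0.08] q [-13.9  -0.2  25.9 116.1   0.4   1.2]
```

View pics/w1.png

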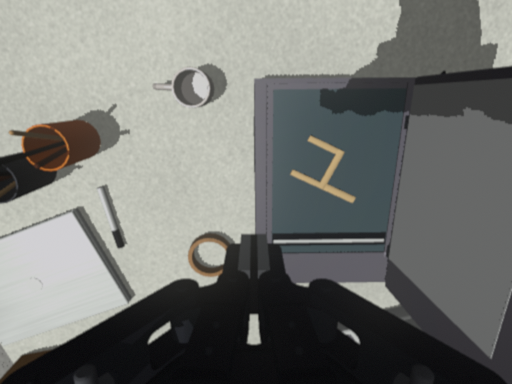

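Wrist picture: the body's free edge is upright at column 256 with the near corner at (256,79), so the yaw is good. The cup is at (192,88), the tape at (210,256), and the profile is on the glass. I check the near corner while moving on over the lid.

```bash
python3 -c "
from h import *
for p in((256,79),(257,200)):
    P=onz('wrist',p,.052)-H;print(P@XS,P@YS)
"
python3 -m crank '[{"gripper":0,"travel":[-6,55,0],"twist":[0,0,0]},{"gripper":0,"travel":[-11,55,0],"twist":[0,0,0]},{"gripper":0,"travel":[-11,55,0],"twist":[0,0,0]},{"gripper":0,"travel":[-11,55,0],"twist":[0,0,0]},{"gripper":0,"travel":[-11,55,0],"twist":[0,0,0]},{"gripper":0,"travel":[-11,55,0],"twist":[0,0,0]},{"gripper":0,"travel":[0,0,0],"twist":[0,0,0]}]'
python3 -c "
from h import *
st();cv2.imwrite('pics/s1.png',cv2.resize(bot.camera('scene')[40:260,180:400,::-1],None,fx=2.5,fy=2.5))"
```

```text
-0.19097515824341574 -0.2536752172492323
0.012735238968486096 -0.2537574361061995
time: 4.9
ee_pos: [0.5833, 0.2014, 0.3769]
tcp_rot: [179.7, -0.3, 164.9]
wrist_force: [0.4, -0.9, -0.3]
opening: 0.0
grasp_force: 0.0
t 4.9 xyz_s mm [-20.9  73.5 376.9] alpha 89.7 toolx. [-1.     0.008  0.006] F s [ 0.66 -0.77 -0.34] q [ 18.8  28.3  60.7 122.5   0.4  33.9]
```

View pics/s1.png

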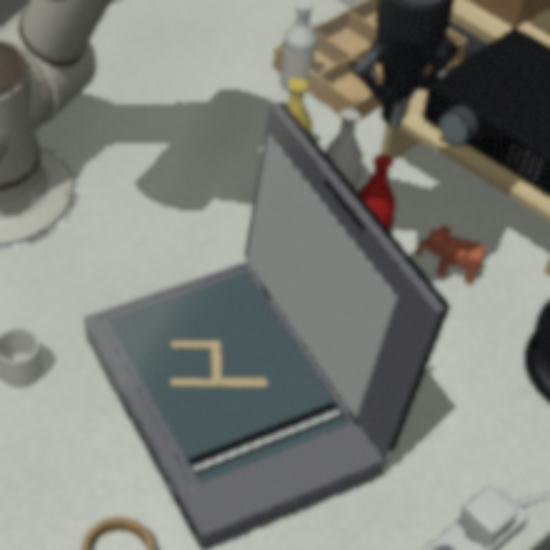

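The hand is behind the lid and above it, in the scene crop at about (400,90); the lid's top edge runs from (275,105) to (440,305). I descend a little farther back, then approach the lid.

```bash
python3 -m crank '[{"gripper":0,"travel":[0,20,5],"twist":[0,0,0]},{"gripper":0,"travel":[0,0,22],"twist":[0,0,0]},{"gripper":0,"travel":[0,0,22],"twist":[0,0,0]},{"gripper":0,"travel":[0,0,22],"twist":[0,0,0]},{"gripper":0,"travel":[0,0,0],"twist":[0,0,0]}]' >/dev/null
python3 -c "from h import *;st()"
python3 -m crank '[{"gripper":0,"travel":[0,-6,0],"twist":[0,0,0]},{"gripper":0,"travel":[0,-6,0],"twist":[0,0,0]},{"gripper":0,"travel":[0,-6,0],"twist":[0,0,0]},{"gripper":0,"travel":[0,-5,0],"twist":[0,0,0]},{"gripper":0,"travel":[0,-5,0],"twist":[0,0,0]},{"gripper":0,"travel":[0,0,0],"twist":[0,0,0]}]' >/dev/null
python3 -c "from h import *;st()"
```

```text
t 5.58 xyz_s mm [-22.9  88.  310.9] alpha 89.6 toolx. [-1.     0.011  0.001] F s [ 0.02  0.5  -0.19] q [ 20.1  21.1  42.1 110.9   0.4  35.3]
t 6.33 xyz_s mm [-22.3  61.4 311. ] alpha 89.6 toolx. [-1.     0.008  0.   ] F s [ 0.5   0.55 -0.63] q [ 18.   18.5  38.8 110.1   0.4  33.1]
```

```bash
python3 -m crank '[{"gripper":0,"travel":[0,-5,0],"twist":[0,0,0]},{"gripper":0,"travel":[0,-5,0],"twist":[0,0,0]},{"gripper":0,"travel":[0,-5,0],"twist":[0,0,0]},{"gripper":0,"travel":[0,-5,0],"twist":[0,0,0]},{"gripper":0,"travel":[0,-5,0],"twist":[0,0,0]},{"gripper":0,"travel":[0,-5,0],"twist":[0,0,0]},{"gripper":0,"travel":[0,-5,0],"twist":[0,0,0]},{"gripper":0,"travel":[0,-5,0],"twist":[0,0,0]},{"gripper":0,"travel":[0,-5,0],"twist":[0,0,0]},{"gripper":0,"travel":[0,-5,0],"twist":[0,0,0]}]' >/dev/null
python3 -c "
from h import *
st()
im=bot.camera('scene')[:,:,::-1];cv2.imwrite('pics/s2.png',cv2.resize(im[40:260,180:400],None,fx=2.5,fy=2.5))
def pt(th,x,inner=True):
    return H+XS*x+YS*(-.272*np.cos(th)+(0 if inner else .021*np.sin(th)))+np.array([0,0,.272*np.sin(th)+(0 if inner else .021*np.cos(th))])
for th in(1.65,1.6,1.5,1.45,1.4):print(th,[np.round((proj('scene',pt(th,x,False))-[180,40])*2.5) for x in(-.19,.19)])
"
```

```text
t 7.58 xyz_s mm [-22.7  11.4 310.5] alpha 89.6 toolx. [-1.     0.008  0.   ] F s [ 0.97  0.97 -0.22] q [ 13.9  14.3  33.5 109.    0.4  28.9]
1.65 [array([291.,  98.]), array([461., 305.])]
1.6 [array([281., 100.]), array([451., 307.])]
1.5 [array([262., 104.]), array([430., 315.])]
1.45 [array([252., 108.]), array([419., 319.])]
1.4 [array([243., 111.]), array([408., 324.])]
```

View pics/s2.png

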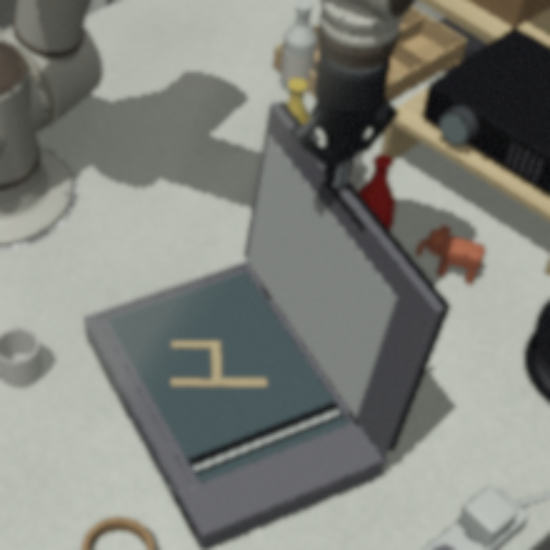

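The lid edge in the crop is still at (275,105)–(443,306), so it has hardly moved. The fingertip appears at (328,205), overlapping the edge. I check numerically.

```bash
python3 - <<'E'
from h import *
s,al,R=st();o=bot.get_obs()
f=lambda n,P:np.round(proj(n,P),1)
print("tcp scene crop",(f("scene",o["ee_pos"])-[180,40])*2.5,"top",f("top",o["ee_pos"]))
def pt(th,x,out):
    return H+XS*x+YS*(-.272*np.cos(th)+out*.021*np.sin(th))+np.array([0,0,.272*np.sin(th)+out*.021*np.cos(th)])
for th in(1.6,1.55,1.5):
  for out in(0,1):print(th,out,[((f("scene",pt(th,x,out))-[180,40])*2.5,f("top",pt(th,x,out))) for x in(-.19,-.022,.19)])
a=bot.camera("top")[75:245,140:310,::-1];w=bot.camera("wrist")[:,:,::-1]
cv2.imwrite("pics/t2.png",np.hstack([cv2.resize(a[:,:90],None,fx=3,fy=3,interpolation=cv2.INTER_CUBIC),cv2.resize(w,(512,384))[:].copy() if 0 else cv2.copyMakeBorder(w,0,126,0,0,cv2.BORDER_CONSTANT)]))
E
```

```text
t 7.62 xyz_s mm [-22.7  10.9 310.6] alpha 89.6 toolx. [-1.     0.008  0.   ] F s [-0.34  0.1   0.37] q [ 13.8  14.2  33.4 109.    0.4  28.9]
tcp scene crop [333.75 200.25] top [188.1 166.3]
1.6 0 [(array([266.5 , 103.75]), array([170.3, 228.6])), (array([334., 188.]), array([188.2, 165.2])), (array([434.5 , 313.25]), array([210.3,  87.3]))]
1.6 1 [(array([281.25,  99.75]), array([162.4, 226.5])), (array([349.5 , 183.25]), array([180.4, 163.2])), (array([450.75, 307.5 ]), array([202.5,  85.4]))]
1.55 0 [(array([256.75, 106.5 ]), array([175.5, 230. ])), (array([323.75, 191.25]), array([193.3, 166.6])), (array([423.5, 317.5]), array([215.3,  88.7]))]
1.55 1 [(array([271.75, 101.75]), array([167.5, 227.9])), (array([339.5 , 185.75]), array([185.4, 164.4])), (array([440.25, 310.75]), array([207.5,  86.6]))]
1.5 0 [(array([247., 110.]), array([180.7, 231.4])), (array([313.5, 195. ]), array([198.5, 168. ])), (array([412.5, 322. ]), array([220.3,  90.1]))]
1.5 1 [(array([262. , 104.5]), array([172.6, 229.3])), (array([329.5, 189. ]), array([190.5, 165.8])), (array([429.5 , 314.75]), array([212.5,  87.8]))]
```

View pics/t2.png

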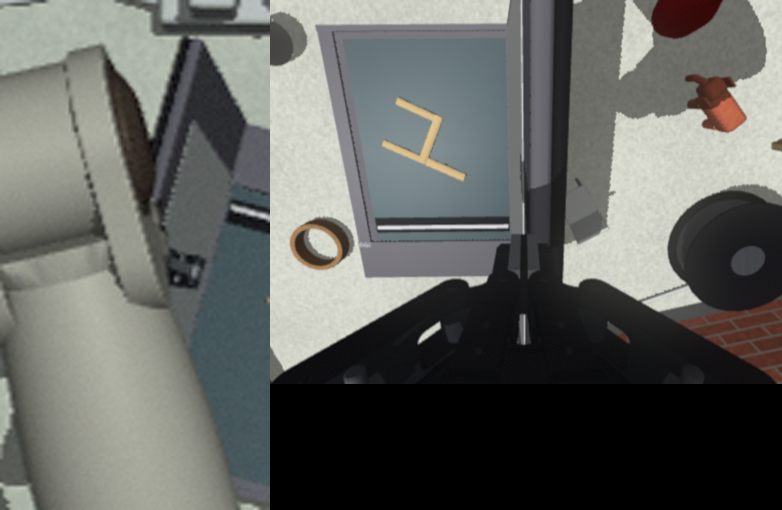

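Wrist view: the lid is seen edge-on, its top face spanning picture columns of about 255–300. The fingertips sit at about (256,245). I cast those columns onto the height of the lid's top.

```bash
python3 - <<'E'
from h import *
w=cv2.imread("pics/t2.png")[:384,270:];print(w[100,235:310].mean(1).astype(int).tolist());print(w[220,225:310].mean(1).astype(int).tolist())
for c in(238,255,285,300):
    for r in(20,100,220):
        P=onz("wrist",(c,r),.331);d=P-H;print((c,r),np.round([d@XS*1e3,d@YS*1e3]))
o=bot.get_obs();print("tcp px",proj("wrist",o["ee_pos"]))
for y in(-14,14):
  for dz in(0,.02,.05):print(y,dz,proj("wrist",o["ee_pos"]+YS*y/1e3+[0,0,dz]))
print("cam",[(ray("wrist",(256,190))[0]-H)@v for v in(XS,YS)],ray("wrist",(256,190))[0][2])
E
```

```text
[109, 110, 113, 114, 114, 114, 114, 114, 115, 114, 114, 114, 114, 114, 113, 121, 157, 186, 116, 62, 62, 63, 63, 62, 67, 82, 97, 105, 107, 109, 110, 111, 111, 110, 110, 109, 108, 107, 106, 105, 103, 102, 102, 96, 88, 79, 69, 53, 34, 29, 34, 34, 35, 36, 35, 37, 35, 35, 34, 34, 32, 32, 31, 35, 62, 99, 107, 105, 105, 105, 105, 104, 103, 104, 105]
[44, 44, 43, 44, 43, 43, 42, 43, 42, 42, 42, 41, 41, 51, 78, 107, 114, 113, 113, 113, 113, 113, 112, 113, 113, 113, 114, 143, 178, 113, 56, 40, 28, 30, 37, 44, 51, 55, 57, 59, 58, 60, 60, 60, 60, 59, 59, 60, 59, 59, 58, 57, 56, 53, 49, 35, 28, 28, 28, 30, 30, 31, 29, 31, 32, 31, 31, 31, 32, 51, 84, 99, 100, 106, 108, 109, 109, 109, 109, 109, 108, 107, 101, 97, 91]
(238, 20) [-134.    4.]
(238, 100) [-99.   3.]
(238, 220) [-35.   2.]
(255, 20) [-134.   12.]
(255, 100) [-99.  12.]
(255, 220) [-35.  11.]
(285, 20) [-134.   26.]
(285, 100) [-99.  27.]
(285, 220) [-34.  28.]
(300, 20) [-134.   33.]
(300, 100) [-99.  34.]
(300, 220) [-34.  37.]
tcp px [255.00773793 224.47809571]
-14 0 [233.17245911 224.71286575]
-14 0.02 [231.15095374 239.01713287]
-14 0.05 [227.09897908 267.68909608]
14 0 [276.82950485 224.24347096]
14 0.02 [279.69260764 238.48539265]
14 0.05 [285.43031498 267.02644918]
cam [np.float64(-0.10059995461287771), np.float64(0.009950460025991752)] 0.48427494278129446
```

```bash
python3 - <<'E'
from h import *
w=cv2.imread("pics/t2.png")[:384,270:];v=cv2.imread("pics/w1.png")
for n,a in(("w1",v),("now",w)):
    for c in(236,245,252,258,265,275,283):print(n,c,a[212:272:3,c].mean(1).astype(int).tolist())
    print(n,"row250",a[250,220:296:2].mean(1).astype(int).tolist());print(n,"row262",a[262,220:296:2].mean(1).astype(int).tolist())
E
```

```text
w1 236 [192, 189, 191, 187, 189, 187, 195, 186, 187, 190, 188, 42, 42, 40, 41, 40, 36, 35, 34, 33]
w1 245 [193, 195, 188, 188, 192, 194, 190, 166, 63, 64, 64, 62, 61, 62, 61, 60, 59, 59, 58, 60]
w1 252 [190, 190, 182, 190, 183, 193, 188, 155, 40, 38, 38, 37, 36, 35, 34, 33, 31, 31, 28, 28]
w1 258 [109, 108, 109, 108, 107, 107, 107, 94, 61, 60, 60, 60, 58, 58, 56, 56, 54, 54, 53, 55]
w1 265 [101, 101, 105, 101, 100, 99, 101, 87, 61, 60, 59, 59, 58, 59, 57, 57, 57, 57, 56, 59]
w1 275 [87, 87, 86, 87, 87, 85, 85, 61, 40, 90, 168, 31, 32, 32, 31, 29, 29, 28, 25, 26]
w1 283 [86, 85, 85, 85, 84, 84, 84, 59, 37, 96, 166, 53, 81, 78, 90, 90, 66, 48, 32, 24]
w1 row250 [193, 194, 187, 82, 42, 42, 43, 42, 40, 41, 61, 63, 61, 61, 62, 48, 35, 34, 37, 57, 59, 58, 59, 59, 40, 31, 32, 31, 31, 30, 32, 76, 80, 81, 81, 80, 80, 80]
w1 row262 [188, 196, 98, 38, 39, 37, 38, 37, 35, 48, 61, 60, 59, 59, 59, 40, 30, 31, 31, 53, 57, 57, 56, 56, 54, 31, 27, 29, 26, 26, 27, 29, 90, 99, 98, 98, 98, 98]
now 236 [100, 97, 42, 40, 157, 190, 51, 97, 95, 74, 109, 26, 28, 28, 28, 28, 27, 26, 26, 24]
now 245 [113, 113,
[... 165 characters left out ...]
, 22, 24]
now 258 [31, 30, 30, 29, 30, 30, 30, 36, 60, 59, 60, 59, 58, 58, 58, 58, 57, 57, 56, 59]
now 265 [60, 59, 60, 59, 60, 59, 60, 58, 61, 61, 61, 61, 61, 61, 62, 61, 61, 61, 61, 63]
now 275 [57, 58, 59, 58, 58, 59, 59, 59, 58, 58, 56, 30, 30, 30, 31, 30, 30, 30, 30, 29]
now 283 [28, 29, 28, 28, 28, 30, 30, 30, 30, 32, 31, 33, 37, 39, 38, 37, 35, 33, 33, 33]
now row250 [116, 115, 116, 63, 27, 28, 27, 27, 28, 30, 58, 61, 61, 59, 61, 43, 25, 25, 30, 58, 61, 61, 61, 61, 41, 28, 29, 30, 30, 31, 32, 36, 39, 40, 40, 37, 40, 165]
now row262 [115, 114, 58, 27, 27, 26, 26, 26, 26, 43, 61, 60, 60, 60, 60, 38, 23, 23, 27, 57, 60, 60, 61, 61, 58, 31, 29, 30, 30, 32, 32, 32, 38, 40, 40, 38, 49, 192]
```

The visible tip is at row 234 both now and earlier in free air, so the lid does not hide it. The real tip must be higher than the nominal TCP, and it passed over the lid. I back off, lower the hand, and look once at the tip.

```bash
python3 -m crank '[{"gripper":0,"travel":[0,15,-8],"twist":[0,0,0]},{"gripper":0,"travel":[0,25,0],"twist":[0,0,0]},{"gripper":0,"travel":[0,25,0],"twist":[0,0,0]},{"gripper":0,"travel":[0,15,0],"twist":[0,0,0]},{"gripper":0,"travel":[0,0,14],"twist":[0,0,0]},{"gripper":0,"travel":[0,0,14],"twist":[0,0,0]},{"gripper":0,"travel":[0,0,0],"twist":[0,0,0]}]' >/dev/null
python3 - <<'E'
from h import *
s,al,R=st();o=bot.get_obs();e=o["ee_pos"]
for dx in(-.011,-.005,0):print(dx,[round(proj("wrist",e+XS*dx+[0,0,dz])[1]) for dz in(0,.01,.02,.03,.04)])
im=bot.camera("scene")[:,:,::-1];t=bot.camera("top")[:,:,::-1]
p=proj("scene",e);print(p,[proj("scene",e+[0,0,z]) for z in(.02,.04)]);x,y=int(p[0])-50,int(p[1])-60;print(x,y)
cv2.imwrite("pics/s3.png",cv2.resize(im[y:y+90,x:x+100],None,fx=6,fy=6,interpolation=cv2.INTER_CUBIC))
E
```

```text
t 8.6 xyz_s mm [-22.4  91.7 290.2] alpha 89.6 toolx. [-1.     0.008  0.002] F s [-0.98  0.19  0.68] q [ 20.3  20.   38.2 108.1   0.4  35.4]
-0.011 [208, 214, 221, 229, 237]
-0.005 [217, 224, 231, 239, 248]
0 [224, 231, 239, 247, 256]
[335.77880542 117.43688939] [array([336.82745107, 112.51214514]), array([337.90155201, 107.46785541])]
285 57
```

View pics/s3.png

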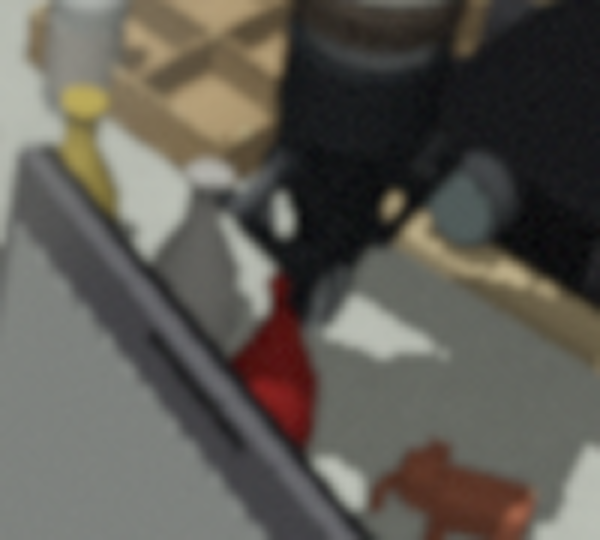

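The tip is visible at crop (312,330), against a predicted (305,362). The physical tip is therefore 20 mm or a bit more behind the nominal TCP. I lower another 20 mm and approach with force checks.

```bash
python3 -m crank '[{"gripper":0,"travel":[0,-9,10],"twist":[0,0,0]},{"gripper":0,"travel":[0,-9,10],"twist":[0,0,0]},{"gripper":0,"travel":[0,-9,0],"twist":[0,0,0]},{"gripper":0,"travel":[0,-9,0],"twist":[0,0,0]},{"gripper":0,"travel":[0,0,0],"twist":[0,0,0]}]' >/dev/null
cat >> h.py <<'E'
def bar():  # lid's dark/bright top edge near far end, top view: theta from outer black corner
    t=bot.camera("top");g=t.mean(2);return g
E
python3 - <<'E'
from h import *
st()
t=bot.camera("top");print(t[96:108:6,185:225].mean(2).astype(int).tolist())
E
python3 -m crank '[{"gripper":0,"travel":[0,-5,0],"twist":[0,0,0]},{"gripper":0,"travel":[0,-5,0],"twist":[0,0,0]},{"gripper":0,"travel":[0,-5,0],"twist":[0,0,0]},{"gripper":0,"travel":[0,-5,0],"twist":[0,0,0]},{"gripper":0,"travel":[0,-5,0],"twist":[0,0,0]}]'>/dev/null
python3 - <<'E'
from h import *
st()
t=bot.camera("top");print(t[96:108:6,185:225].mean(2).astype(int).tolist())
E
```

```text
t 9.32 xyz_s mm [-22.1  55.5 271.8] alpha 89.5 toolx. [-1.     0.009 -0.001] F s [0.11 0.54 0.82] q [ 17.5  15.4  30.3 104.6   0.4  32.6]
[[174, 180, 176, 175, 176, 178, 176, 176, 177, 177, 174, 175, 122, 53, 23, 16, 63, 86, 90, 93, 67, 47, 49, 44, 45, 43, 94, 152, 173, 174, 173, 174, 174, 175, 176, 180, 179, 175, 169, 171], [174, 174, 174, 175, 178, 175, 173, 172, 175, 174, 145, 72, 37, 28, 42, 77, 91, 93, 76, 55, 44, 42, 48, 41, 43, 46, 43, 42, 43, 45, 145, 173, 169, 172, 171, 172, 168, 171, 168, 168]]
t 10.0 xyz_s mm [-22.6  30.7 270.7] alpha 89.6 toolx. [-1.     0.008  0.   ] F s [0.27 0.97 1.16] q [ 15.5  13.4  27.7 104.1   0.4  30.5]
[[176, 180, 175, 174, 177, 178, 176, 176, 181, 178, 177, 176, 175, 181, 181, 178, 174, 170, 171, 172, 101, 29, 28, 31, 77, 95, 100, 96, 58, 41, 40, 95, 156, 175, 177, 180, 176, 176, 170, 168], [173, 176, 175, 177, 177, 171, 175, 175, 174, 171, 173, 172, 173, 176, 175, 177, 173, 177, 109, 28, 17, 19, 67, 89, 101, 96, 63, 36, 42, 42, 39, 35, 43, 115, 159, 170, 171, 171, 171, 172]]
```

The lid is moving now: its outer edge in the top view shifted from column 197 to 205. I calibrate the angle from that edge.

```bash
cat >> h.py <<'E'
def theta():
    t=bot.camera("top").mean(2);ths=np.linspace(1.8,1.0,81);out=[]
    def col(th,row):
        P=[proj("top",H+.002*YS+XS*x+YS*(-.272*np.cos(th)+.021*np.sin(th))+np.array([0,0,.272*np.sin(th)+.021*np.cos(th)])) for x in(.19,.08)]
        return np.interp(row,[P[0][1],P[1][1]],[P[0][0],P[1][0]])
    for row in(96,100,104):
        v=t[row,180:300];i=np.argmax(v<115);e=180+i-(115-v[i])/(v[i-1]-v[i])
        cs=np.array([col(th,row) for th in ths]);out.append(np.interp(e,cs,ths))
    return np.round(out,3)
E
python3 -c "
from h import *
print(theta())"
python3 -m crank '[{"gripper":0,"travel":[0,-4,0],"twist":[0,0,0]},{"gripper":0,"travel":[0,-4,0],"twist":[0,0,0]},{"gripper":0,"travel":[0,-4,0],"twist":[0,0,0]},{"gripper":0,"travel":[0,-4,0],"twist":[0,0,0]}]'>/dev/null
python3 -c "
from h import *
st();print(theta())"
```

```text
[1.542 1.541 1.541]
t 10.6 xyz_s mm [-22.7  14.8 270.5] alpha 89.6 toolx. [-1.     0.008  0.   ] F s [0.5  1.45 1.49] q [ 14.1  12.2  26.3 103.9   0.4  29.2]
[1.487 1.485 1.485]
```

```bash
cat >> h.py <<'E'
def plan(s,al,R,targets):
    """targets: (x_s,y_s,z mm, alpha deg); prints rows in tool axes"""
    p=H+XS*s[0]+YS*s[1];p[2]=s[2];R=R.copy()
    for x,y,z,a in targets:
        q=H+XS*x/1e3+YS*y/1e3;q[2]=z/1e3
        c,sn=np.cos(np.radians(a)),np.sin(np.radians(a));zt=YS*c;zt[2]=-sn
        Q=np.c_[-XS,np.cross(zt,-XS),zt]
        tr=R.T@(q-p)*1e3;tw=Ro.from_matrix(R.T@Q).as_rotvec()
        print(np.round(tr,1).tolist(),np.round(tw,3).tolist());p,R=q,Q
E
python3 -m crank '[{"gripper":0,"travel":[0,-4,0],"twist":[0,0,0]},{"gripper":0,"travel":[0,-4,0],"twist":[0,0,0]},{"gripper":0,"travel":[0,-4,0],"twist":[0,0,0]},{"gripper":0,"travel":[0,-4,0],"twist":[0,0,0]},{"gripper":0,"travel":[0,-4,0],"twist":[0,0,0]}]'>/dev/null
python3 -c "
from h import *
a=st();print(theta());plan(*a,[(-22,-12,270,90),(-22,-12,327,90),(-22,-67,327,81),(-22,-125,327,72),(-22,-122,290,63),(-22,-118,260,63)])"
```

```text
t 11.28 xyz_s mm [-22.8  -5.2 270.3] alpha 89.6 toolx. [-1.     0.008  0.   ] F s [0.02 0.28 0.03] q [ 12.4  10.8  24.6 103.6   0.4  27.5]
[1.408 1.728 1.69 ]
[-0.9, -6.8, 0.3] [0.008, -0.0, -0.008]
[0.0, 0.0, -57.0] [0.0, 0.0, 0.0]
[0.0, -55.0, -0.0] [-0.157, 0.0, -0.0]
[0.0, -57.3, -9.1] [-0.157, 0.0, 0.0]
[-0.0, -8.6, 36.1] [-0.157, 0.0, -0.0]
[0.0, -10.1, 28.5] [0.0, 0.0, 0.0]
```

```bash
python3 -m crank '[{"gripper":0,"travel":[0,-4,0],"twist":[0,0,0]},{"gripper":0,"travel":[0,-4,0],"twist":[0,0,0]},{"gripper":0,"travel":[0,0,-57],"twist":[0,0,0]},{"gripper":0,"travel":[0,-55,0],"twist":[-0.157,0,0]},{"gripper":0,"travel":[0,-57,-9],"twist":[-0.157,0,0]},{"gripper":0,"travel":[0,-8.5,36],"twist":[-0.157,0,0]},{"gripper":0,"travel":[0,-10,28.5],"twist":[0,0,0]}]'>/dev/null
python3 -c "
from h import *
a=st();print(theta());plan(*a,[(-22,-118,260,63)])
im=bot.camera('scene')[:,:,::-1];cv2.imwrite('pics/s4.png',cv2.resize(im[80:240,205:365],None,fx=3.5,fy=3.5,interpolation=cv2.INTER_CUBIC))"
```

```text
t 12.2 xyz_s mm [ -23.7 -120.1  257.5] alpha 62.7 toolx. [-1.     0.013  0.002] F s [0.12 0.09 0.19] q [-14.3  -0.2   7.3  97.1  27.3   1.2]
[1.347 1.357 1.37 ]
[-1.7, 3.0, -1.3] [0.005, 0.004, -0.013]
```

The hand is in place under the lid, which is creeping down at about 1.35 rad. Now I wait for contact.

```bash
for i in 1 2 3; do python3 -m crank '[{"gripper":0,"travel":[0,0,0],"twist":[0,0,0]},{"gripper":0,"travel":[0,0,0],"twist":[0,0,0]}]'>/dev/null
python3 -c "
from h import *
a=st();print(theta())"; done
```

```text
t 12.55 xyz_s mm [ -23.3 -116.8  261.3] alpha 62.8 toolx. [-1.     0.007 -0.001] F s [-0.11  1.03  0.76] q [-13.8  -0.1   7.9  97.3  27.2   1.3]
[1.32  1.337 1.352]
t 12.85 xyz_s mm [ -23.7 -117.1  259.9] alpha 62.8 toolx. [-1.     0.007  0.001] F s [-0.29  0.28 -0.71] q [-13.9  -0.1   7.7  97.2  27.2   1.3]
[1.279 1.307 1.329]
t 13.15 xyz_s mm [ -23.8 -117.3  259.5] alpha 62.8 toolx. [-1.     0.008  0.001] F s [0.28 0.13 0.13] q [-13.9  -0.1   7.7  97.2  27.2   1.3]
[1.642 1.254 1.296]
```

```bash
for i in 1 2 3 4; do python3 -m crank '[{"gripper":0,"travel":[0,0,0],"twist":[0,0,0]},{"gripper":0,"travel":[0,0,0],"twist":[0,0,0]}]'>/dev/null
python3 -c "
from h import *
a=st();print(theta())"; done
```

```text
t 13.45 xyz_s mm [ -23.8 -117.3  259.6] alpha 62.8 toolx. [-1.     0.008  0.001] F s [-0.14 -0.28  0.11] q [-13.9  -0.1   7.7  97.2  27.2   1.3]
[1.513 1.159 1.234]
t 13.75 xyz_s mm [ -23.8 -117.4  259.4] alpha 62.8 toolx. [-1.     0.008  0.001] F s [-0.62 -1.42  0.02] q [-13.9  -0.1   7.7  97.2  27.2   1.3]
[1.389 1.    1.138]
t 14.05 xyz_s mm [ -23.8 -117.4  259.5] alpha 62.8 toolx. [-1.     0.008  0.001] F s [ 1.9  -0.83 -0.43] q [-13.9  -0.1   7.7  97.2  27.2   1.3]
[1.685 1.529 1.138]
t 14.35 xyz_s mm [ -23.7 -117.3  259.5] alpha 62.8 toolx. [-1.     0.008  0.001] F s [ 0.12 -1.85 -0.14] q [-13.9  -0.1   7.7  97.2  27.2   1.3]
[1.    1.611 1.138]
```

The lid has stopped at about 1.13 rad with a small steady force, so it is caught. I use the last picture to check the overlap.

```bash
python3 - <<'E'
from h import *
s=bot.camera("scene")[90:240,205:325,::-1];w=bot.camera("wrist")[:,:,::-1]
a=cv2.resize(s,None,fx=3.4,fy=3.4,interpolation=cv2.INTER_CUBIC);b=w[60:384,60:440]
c=np.zeros((510,800,3),np.uint8);c[:,:a.shape[1]]=a;c[:b.shape[0],420:800]=b[:,:380]
cv2.imwrite("pics/v5.png",c)
o=bot.get_obs();e=o["ee_pos"];print((proj("scene",e)-[205,90])*3.4,proj("wrist",e)+[360,-60])
E
```

```text
[233.97022536 187.2345284 ] [615.31876193 164.23557131]
```

View pics/v5.png

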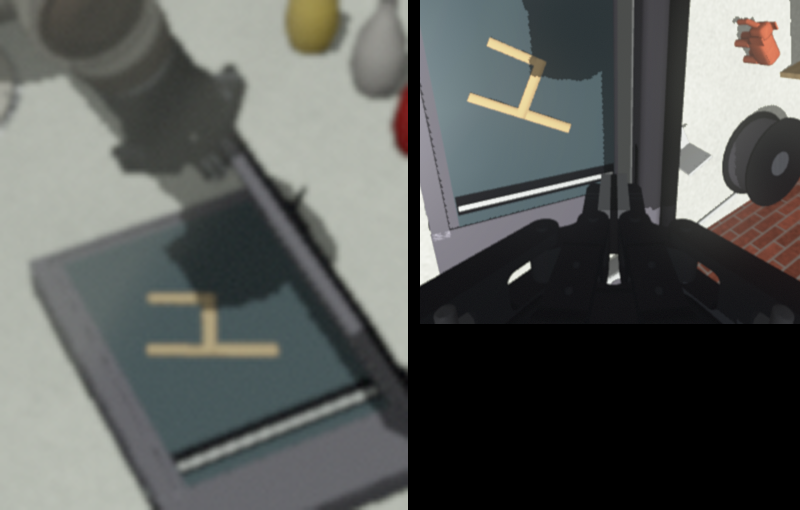

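The picture shows the lid leaning on the closed fingers at its free edge, in the wrist view at about (640,180), with the profile untouched. The overlap is about 10 mm, so I add a little and then lower in arcs. Next I compute the rows.

```bash
cat >> h.py <<'E'
def tcp(th,a,sd,h=.0144):
    c,s=np.cos(np.radians(a)),np.sin(np.radians(a))
    y=-.272*np.cos(th)-.007*np.sin(th)+.002+sd*c-h*s;z=.06+.272*np.sin(th)-.007*np.cos(th)-sd*s-h*c
    return y,z
def seg(th0,th1,n,a0,a1,sd0,sd1):
    """mean row of n rows from measured pose along lid path"""
    s,al,R=st();print(theta())
    p=np.array([s[1],s[2]]);aa=al;out=[]
    for k in range(1,n+1):
        f=k/n;a=a0+(a1-a0)*f;q=np.array(tcp(th0+(th1-th0)*f,a,sd0+(sd1-sd0)*f));d=(q-p)*1e3
        r=np.radians(aa);out.append([d@[np.sin(r),np.cos(r)],d@[np.cos(r),-np.sin(r)],np.radians(a-aa)]);p,aa=q,a
    out=np.array(out);print("end",q,"first",out[0].round(2),"mid",out[n//2].round(2),"mean",out.mean(0).round(3),"x corr",(-(-22-s[0]*1e3)).round(1))
E
python3 -c "
from h import *
print(tcp(1.12,62.8,.04));seg(1.12,.9,12,62.8,59,.040,.047)"
```

```text
(np.float64(-0.11733000717554813), np.float64(0.2596186780667753))
t 14.5 xyz_s mm [ -23.8 -117.3  259.5] alpha 62.8 toolx. [-1.     0.008  0.001] F s [-0.27 -0.4  -0.53] q [-13.9  -0.1   7.7  97.2  27.2   1.3]
[1.683 1.529 1.138]
end [-0.16069762  0.22101024] first [-4.73  0.62 -0.01] mid [-4.73  1.1  -0.01] mean [-4.722  1.059 -0.006] x corr -1.8
```

```bash
python3 -m crank '[{"gripper":0,"travel":[0,-4.7,1],"twist":[-0.0055,0,0]},{"gripper":0,"travel":[0,-4.7,1],"twist":[-0.0055,0,0]},{"gripper":0,"travel":[0,-4.7,1],"twist":[-0.0055,0,0]},{"gripper":0,"travel":[0,-4.7,1],"twist":[-0.0055,0,0]},{"gripper":0,"travel":[0,-4.7,1],"twist":[-0.0055,0,0]},{"gripper":0,"travel":[0,-4.7,1],"twist":[-0.0055,0,0]},{"gripper":0,"travel":[0,-4.7,1],"twist":[-0.0055,0,0]},{"gripper":0,"travel":[0,-4.7,1],"twist":[-0.0055,0,0]},{"gripper":0,"travel":[0,-4.7,1],"twist":[-0.0055,0,0]},{"gripper":0,"travel":[0,-4.7,1],"twist":[-0.0055,0,0]},{"gripper":0,"travel":[0,-4.7,1],"twist":[-0.0055,0,0]},{"gripper":0,"travel":[0,-4.7,1],"twist":[-0.0055,0,0]}]'>/dev/null
python3 -c "
from h import *
seg(.9,.67,12,59,55,.047,.047)"
```

```text
t 16.05 xyz_s mm [ -24.1 -161.1  221.6] alpha 59.0 toolx. [-1.     0.008  0.001] F s [-0.43 -1.66  0.31] q [-20.8   0.6   2.9  95.9  30.8  -6.8]
[1.42 1.62 1.8 ]
end [-0.20038409  0.17666179] first [-4.81  1.61 -0.01] mid [-4.79  1.35 -0.01] mean [-4.783  1.37  -0.006] x corr -2.1
```

```bash
python3 -m crank '[{"gripper":0,"travel":[0,-4.8,1.4],"twist":[-0.006,0,0]},{"gripper":0,"travel":[0,-4.8,1.4],"twist":[-0.006,0,0]},{"gripper":0,"travel":[0,-4.8,1.4],"twist":[-0.006,0,0]},{"gripper":0,"travel":[0,-4.8,1.4],"twist":[-0.006,0,0]},{"gripper":0,"travel":[0,-4.8,1.4],"twist":[-0.006,0,0]},{"gripper":0,"travel":[0,-4.8,1.4],"twist":[-0.006,0,0]},{"gripper":0,"travel":[0,-4.8,1.4],"twist":[-0.006,0,0]},{"gripper":0,"travel":[0,-4.8,1.4],"twist":[-0.006,0,0]},{"gripper":0,"travel":[0,-4.8,1.4],"twist":[-0.006,0,0]},{"gripper":0,"travel":[0,-4.8,1.4],"twist":[-0.006,0,0]},{"gripper":0,"travel":[0,-4.8,1.4],"twist":[-0.006,0,0]},{"gripper":0,"travel":[0,-4.8,1.4],"twist":[-0.006,0,0]}]'>/dev/null
cat >> h.py <<'E'
def lidline(x=.15):
    g=cv2.cvtColor(bot.camera("top"),cv2.COLOR_RGB2GRAY);r=[]
    for th in np.arange(1.2,-.01,-.05):
        P=H+.002*YS+XS*x+YS*(-.272*np.cos(th)+.014*np.sin(th));P[2]=.06+.272*np.sin(th)+.014*np.cos(th)
        u,v=np.round(proj("top",P)).astype(int);r.append((round(float(th),2),int(g[v,u])))
    print(r)
E
python3 -c "
from h import *
seg(.67,.44,12,55,51,.047,.047);lidline()"
```

```text
t 17.6 xyz_s mm [ -24.6 -200.2  176. ] alpha 54.9 toolx. [-1.     0.008  0.001] F s [ 0.84 -0.26 -2.52] q [-27.2   3.1  -1.   94.4  34.2 -14.8]
[1.644 1.52  1.8  ]
end [-0.22868687  0.1239342 ] first [-4.47  1.11 -0.  ] mid [-4.52  2.14 -0.01] mean [-4.511  2.052 -0.006] x corr -2.6
[(1.2, 192), (1.15, 194), (1.1, 187), (1.05, 14), (1.0, 7), (0.95, 1), (0.9, 16), (0.85, 12), (0.8, 8), (0.75, 15), (0.7, 11), (0.65, 31), (0.6, 90), (0.55, 113), (0.5, 112), (0.45, 112), (0.4, 114), (0.35, 113), (0.3, 167), (0.25, 204), (0.2, 202), (0.15, 204), (0.1, 208), (0.05, 205), (-0.0, 206)]
```

The top view puts the lid edge at about 0.66 rad, as planned. I continue.

```bash
python3 -m crank '[{"gripper":0,"travel":[0,-4.5,2],"twist":[-0.006,0,0]},{"gripper":0,"travel":[0,-4.5,2],"twist":[-0.006,0,0]},{"gripper":0,"travel":[0,-4.5,2],"twist":[-0.006,0,0]},{"gripper":0,"travel":[0,-4.5,2],"twist":[-0.006,0,0]},{"gripper":0,"travel":[0,-4.5,2],"twist":[-0.006,0,0]},{"gripper":0,"travel":[0,-4.5,2],"twist":[-0.006,0,0]},{"gripper":0,"travel":[0,-4.5,2],"twist":[-0.006,0,0]},{"gripper":0,"travel":[0,-4.5,2],"twist":[-0.006,0,0]},{"gripper":0,"travel":[0,-4.5,2],"twist":[-0.006,0,0]},{"gripper":0,"travel":[0,-4.5,2],"twist":[-0.006,0,0]},{"gripper":0,"travel":[0,-4.5,2],"twist":[-0.006,0,0]},{"gripper":0,"travel":[0,-4.5,2],"twist":[-0.006,0,0]}]'>/dev/null
python3 -c "
from h import *
seg(.44,.22,12,51,47,.047,.045);lidline()"
```

```text
t 19.2 xyz_s mm [ -25.  -228.8  124.4] alpha 50.8 toolx. [-1.     0.008  0.002] F s [-0.31  0.36 -2.39] q [-32.2   7.   -4.3  92.2  37.2 -21.7]
[1.654 1.187 1.8  ]
end [-0.24481328  0.06979548] first [-4.33  2.66 -0.  ] mid [-3.96  2.57 -0.01] mean [-3.987  2.572 -0.005] x corr -3.0
[(1.2, 198), (1.15, 201), (1.1, 197), (1.05, 197), (1.0, 185), (0.95, 18), (0.9, 18), (0.85, 22), (0.8, 20), (0.75, 11), (0.7, 15), (0.65, 13), (0.6, 17), (0.55, 20), (0.5, 13), (0.45, 28), (0.4, 89), (0.35, 99), (0.3, 173), (0.25, 206), (0.2, 205), (0.15, 206), (0.1, 210), (0.05, 209), (-0.0, 208)]
```

```bash
python3 -m crank '[{"gripper":0,"travel":[0,-4,2.6],"twist":[-0.006,0,0]},{"gripper":0,"travel":[0,-4,2.6],"twist":[-0.006,0,0]},{"gripper":0,"travel":[0,-4,2.6],"twist":[-0.006,0,0]},{"gripper":0,"travel":[0,-4,2.6],"twist":[-0.006,0,0]},{"gripper":0,"travel":[0,-4,2.6],"twist":[-0.006,0,0]},{"gripper":0,"travel":[0,-4,2.6],"twist":[-0.006,0,0]},{"gripper":0,"travel":[0,-4,2.6],"twist":[-0.006,0,0]},{"gripper":0,"travel":[0,-4,2.6],"twist":[-0.006,0,0]},{"gripper":0,"travel":[0,-4,2.6],"twist":[-0.006,0,0]},{"gripper":0,"travel":[0,-4,2.6],"twist":[-0.006,0,0]},{"gripper":0,"travel":[0,-4,2.6],"twist":[-0.006,0,0]},{"gripper":0,"travel":[0,-4,2.6],"twist":[-0.006,0,0]}]'>/dev/null
python3 -c "
from h import *
seg(.22,.08,10,46.9,45,.045,.043);lidline()"
```

```text
t 20.8 xyz_s mm [ -25.  -244.3   69.4] alpha 46.6 toolx. [-1.     0.008  0.001] F s [ 0.44 -0.6  -3.43] q [-35.4  11.9  -7.   89.3  40.  -27.1]
[1.475 1.376 1.8  ]
end [-0.24946621  0.03417126] first [-2.93  1.44  0.  ] mid [-2.81  2.26 -0.  ] mean [-2.817  2.174 -0.003] x corr -3.0
[(1.2, 200), (1.15, 203), (1.1, 198), (1.05, 198), (1.0, 203), (0.95, 208), (0.9, 202), (0.85, 185), (0.8, 21), (0.75, 25), (0.7, 20), (0.65, 19), (0.6, 22), (0.55, 16), (0.5, 22), (0.45, 23), (0.4, 10), (0.35, 22), (0.3, 23), (0.25, 26), (0.2, 20), (0.15, 88), (0.1, 145), (0.05, 151), (-0.0, 182)]
```

```bash
python3 -m crank '[{"gripper":0,"travel":[0,-2.8,2.1],"twist":[-0.003,0,0]},{"gripper":0,"travel":[0,-2.8,2.1],"twist":[-0.003,0,0]},{"gripper":0,"travel":[0,-2.8,2.1],"twist":[-0.003,0,0]},{"gripper":0,"travel":[0,-2.8,2.1],"twist":[-0.003,0,0]},{"gripper":0,"travel":[0,-2.8,2.1],"twist":[-0.003,0,0]},{"gripper":0,"travel":[0,-2.8,2.1],"twist":[-0.003,0,0]},{"gripper":0,"travel":[0,-2.8,2.1],"twist":[-0.003,0,0]},{"gripper":0,"travel":[0,-2.8,2.1],"twist":[-0.003,0,0]},{"gripper":0,"travel":[0,-2.8,2.1],"twist":[-0.003,0,0]},{"gripper":0,"travel":[0,-2.8,2.1],"twist":[-0.003,0,0]}]'>/dev/null
python3 -c "
from h import *
seg(.08,-.02,12,45,45,.043,.041)"
```

```text
t 22.15 xyz_s mm [ -25.  -250.    34.9] alpha 44.9 toolx. [-1.     0.008  0.001] F s [-0.39 -0.81 -2.51] q [-36.7  14.8  -8.5  87.   41.1 -29.3]
[1.54  1.478 1.8  ]
end [-0.25099657  0.00838805] first [-1.85  2.25  0.  ] mid [-1.6   1.44  0.  ] mean [-1.623  1.503  0.   ] x corr -3.0
```

```bash
for i in 1; do python3 -m crank '[{"gripper":0,"travel":[0,-1.6,1.5],"twist":[0,0,0]},{"gripper":0,"travel":[0,-1.6,1.5],"twist":[0,0,0]},{"gripper":0,"travel":[0,-1.6,1.5],"twist":[0,0,0]},{"gripper":0,"travel":[0,-1.6,1.5],"twist":[0,0,0]},{"gripper":0,"travel":[0,-1.6,1.5],"twist":[0,0,0]},{"gripper":0,"travel":[0,-1.6,1.5],"twist":[0,0,0]},{"gripper":0,"travel":[0,-1.6,1.5],"twist":[0,0,0]}]'>/dev/null
python3 -c "
from h import *
st()"; done
python3 -m crank '[{"gripper":0,"travel":[0,-1.5,1.3],"twist":[0,0,0]},{"gripper":0,"travel":[0,-1.5,1.3],"twist":[0,0,0]},{"gripper":0,"travel":[0,-1.5,1.3],"twist":[0,0,0]}]'>/dev/null
python3 -c "
from h import *
st()"
```

```text
t 23.07 xyz_s mm [ -25.  -250.4   19.7] alpha 44.9 toolx. [-1.     0.008  0.001] F s [ 0.6  -2.09 -2.95] q [-36.7  15.6  -9.3  85.4  41.1 -29.3]
t 23.45 xyz_s mm [ -25.1 -250.8   13.8] alpha 44.9 toolx. [-1.     0.008  0.001] F s [ 0.13 -1.37 -2.7 ] q [-36.7  15.9  -9.7  84.8  41.1 -29.4]
```

```bash
for i in 1 2; do python3 -m crank '[{"gripper":0,"travel":[0,-1.3,0.9],"twist":[0,0,0]},{"gripper":0,"travel":[0,-1.3,0.9],"twist":[0,0,0]},{"gripper":0,"travel":[0,-1.3,0.9],"twist":[0,0,0]}]'>/dev/null
python3 -c "
from h import *
st();lidline() if $i==2 else 0"; done
```

```text
t 23.82 xyz_s mm [ -25.  -251.7    9.3] alpha 44.9 toolx. [-1.     0.008  0.001] F s [ 0.67 -0.91  0.27] q [-36.8  16.2  -9.8  84.4  41.1 -29.5]
t 24.2 xyz_s mm [ -25.1 -252.6    4.5] alpha 44.9 toolx. [-1.     0.008  0.001] F s [-0.22 -1.05 -0.17] q [-36.9  16.5 -10.   84.   41.  -29.6]
[(1.2, 196), (1.15, 198), (1.1, 192), (1.05, 192), (1.0, 203), (0.95, 203), (0.9, 197), (0.85, 202), (0.8, 204), (0.75, 201), (0.7, 197), (0.65, 54), (0.6, 26), (0.55, 35), (0.5, 34), (0.45, 36), (0.4, 32), (0.35, 38), (0.3, 35), (0.25, 40), (0.2, 35), (0.15, 33), (0.1, 35), (0.05, 33), (-0.0, 37)]
```

The force is gone and the cover reaches the shut position, so I take the hand straight out, then up.

```bash
python3 -m crank '[{"gripper":0,"travel":[0,-4,-3],"twist":[0,0,0]},{"gripper":0,"travel":[0,-7,-7],"twist":[0,0,0]},{"gripper":0,"travel":[0,-10,-10],"twist":[0,0,0]},{"gripper":0,"travel":[0,-15,-15],"twist":[0,0,0]},{"gripper":0,"travel":[0,-10,-25],"twist":[0,0,0]},{"gripper":0,"travel":[0,0,-40],"twist":[0,0,0]},{"gripper":0,"travel":[0,20,-45],"twist":[0,0,0]},{"gripper":0,"travel":[0,30,-40],"twist":[0,0,0]},{"gripper":0,"travel":[0,0,0],"twist":[0,0,0]},{"gripper":0,"travel":[0,0,0],"twist":[0,0,0]}]'>/dev/null
python3 - <<'E'
from h import *
st();lidline();lidline(-.1)
im=bot.camera("top");old=cv2.imread("pics/top0.png")[:,:,::-1]
for n,(u,v),r in(("cup",(299,257),14),("tape",(321,157),18),("marker",(374,200),22),("eleph",(107,176),16),("vase",(103,250),16),("pot",(409,239),16)):
    d=np.abs(im[v-r:v+r,u-r:u+r].astype(int)-old[v-r:v+r,u-r:u+r]).max(2);print(n,(d>40).mean().round(3))
# front outer cover corner vs expected shut
g=im.mean(2)
for x in(-.15,0,.15):
    print(x,[int(g[tuple(np.round(proj("top",H+XS*x+YS*y+[0,0,.014])).astype(int)[::-1])]) for y in(-.262,-.266,-.270,-.274,-.278,-.284)])
for th in(0,.03):
    P=H+.002*YS+XS*.19-YS*.272*np.cos(th);P[2]=.06+.272*np.sin(th)+.014
    p=proj("scene",P);u,v=p.astype(int);print(th,p,bot.camera("scene")[v-6:v+7,u].mean(1).astype(int))
E
```

```text
t 25.5 xyz_s mm [ -26.  -381.4  137.5] alpha 44.9 toolx. [-1.     0.008  0.001] F s [-0.33  0.2  -0.13] q [-48.2  22.6  12.  108.2  36.3 -42.7]
[(1.2, 197), (1.15, 198), (1.1, 197), (1.05, 194), (1.0, 202), (0.95, 205), (0.9, 201), (0.85, 206), (0.8, 204), (0.75, 200), (0.7, 197), (0.65, 52), (0.6, 25), (0.55, 35), (0.5, 36), (0.45, 40), (0.4, 38), (0.35, 38), (0.3, 37), (0.25, 32), (0.2, 34), (0.15, 37), (0.1, 37), (0.05, 34), (-0.0, 33)]
[(1.2, 33), (1.15, 29), (1.1, 37), (1.05, 29), (1.0, 32), (0.95, 31), (0.9, 32), (0.85, 34), (0.8, 33), (0.75, 33), (0.7, 38), (0.65, 36), (0.6, 31), (0.55, 40), (0.5, 38), (0.45, 36), (0.4, 35), (0.35, 37), (0.3, 37), (0.25, 34), (0.2, 34), (0.15, 37), (0.1, 37), (0.05, 53), (-0.0, 61)]
cup 0.587
tape 0.001
marker 0.318
eleph 0.0
vase 0.0
pot 0.771
-0.15 [38, 35, 61, 186, 194, 199]
0 [35, 40, 31, 174, 203, 199]
0.15 [38, 35, 34, 174, 209, 208]
0 [257.47175919 252.78175179] [ 27  26  29  28  29  33  49  71  97 145 179 193 197]
0.03 [257.55547768 251.38178873] [ 26  27  26  26  30  28  33  50  70  97 144 178 193]
```

The lid is shut and the hand is clear. I quickly check the cup, marker and pot in the scene view, since the arm hides them in the top view.

```bash
python3 - <<'E'
from h import *
im=bot.camera("scene");old=cv2.imread("pics/scene0.png")[:,:,::-1]
for n,(u,v),r in(("cup",(187,182),14),("tape",(228,261),18),("marker",(160,265),18),("pot",(104,245),16),("orange",(130,218),14),("eleph",(362,141),12),("chair?",(318,100),10)):
    a,b=[cv2.cvtColor(np.ascontiguousarray(i[v-r:v+r,u-r:u+r]),cv2.COLOR_RGB2GRAY).astype(np.float32) for i in(im,old)]
    print(n,(np.abs(a-b)>40).mean().round(3),np.corrcoef(a.ravel(),b.ravel())[0,1].round(2))
E
```

```text
cup 0.523 -0.05
tape 0.0 1.0
marker 0.0 1.0
pot 0.0 1.0
orange 0.029 0.96
eleph 0.01 0.98
chair? 0.145 0.75
```

```bash
python3 -m crank '[{"gripper":0,"travel":[0,0,-50],"twist":[0,0,0]},{"gripper":0,"travel":[0,0,-50],"twist":[0,0,0]},{"gripper":0,"travel":[0,-20,-45],"twist":[0,0,0]},{"gripper":0,"travel":[0,-30,-30],"twist":[0,0,0]},{"gripper":0,"travel":[0,-30,-30],"twist":[0,0,0]},{"gripper":0,"travel":[0,-30,-30],"twist":[0,0,0]},{"gripper":0,"travel":[0,0,0],"twist":[0,0,0]},{"gripper":0,"travel":[0,0,0],"twist":[0,0,0]}]'>/dev/null
python3 - <<'E'
from h import *
st()
for cam,(u,v) in(("scene",(187,182)),("top",(299,257))):
    im=bot.camera(cam);old=cv2.imread(f"pics/{cam}0.png")[:,:,::-1];r=14
    a,b=[cv2.cvtColor(np.ascontiguousarray(i[v-r:v+r,u-r:u+r]),cv2.COLOR_RGB2GRAY).astype(np.float32) for i in(im,old)]
    print(cam,(np.abs(a-b)>40).mean().round(3),np.corrcoef(a.ravel(),b.ravel())[0,1].round(2))
E
```

```text
t 26.8 xyz_s mm [ -38.9 -600.   198.3] alpha 46.8 toolx. [-0.999  0.03  -0.022] F s [ 0.16 -0.11 -0.82] q [-63.2  45.7  52.3 130.5  28.7 -56.2]
scene 0.017 0.97
top 0.011 0.95
```

```bash
python3 -c "
from workcell import bot
print(bot.job_done())"
```

```text
the job is handed in; nothing more can be done
None
```

The lid was tipped over, caught from underneath at about 1.1 rad, lowered slowly until shut, and the hand withdrawn. The cup, tape, marker, pencil pot and elephant checked out unmoved; the vase looked unmoved in the top view, the model chair was not checked for certain, and the profile was last seen in place at the catch. The job is handed in.

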